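# Unscrew the worn drive coupling whose thread hand is unknown

## Robot

A 6-joint arm with a two-finger parallel gripper is mounted at the origin on a cart in front of the work surface, level with it; the furniture and walls round the work are solid. World frame = base frame: x ahead of the robot, y to its left, z up, the work surface at z = 0. Lengths are in mm, angles in degrees, forces in N, time in s.
With the tool pointing down it reaches from about 350 to 875 mm from the base axis. Payload 4.2 kg.
Tool frame: the origin (TCP) lies on the centre line of the jaws, within the pads' length; the fingertips stand 14 mm ahead of it and the grasp point (between the pads) lies 5 mm behind it (bot.tcp_to_tips is the distance from the TCP to the fingertips, in mm); x points along the fingers, y is the direction in which the jaws open and shut, and the axes are right-handed (so a half turn about x gives the same grasp; the last joint's range is limited). The gripper opens to 85 mm and grips with 20 to 120 N. Pads are 22 mm wide; open, the fingers measure 114 mm over their backs; the gripper's body (76 mm by 85 mm) begins 54 mm behind the grasp point. The pads swing forward as they close: fully open they stand 13 mm farther back than shut.
Start: joints at [-50.73, 22.042, 0.453, 0, -68.411, -14.817], TCP at [258.737, -568.906, 245.312] pointing down, gripper open.
Joint ranges: [-179.83, 179.83], [-69.29, 118.12], [-61.27, 80.66], [-181.25, 117.63], [-171.15, -9.14], [-177.46, 177.46]. Speed limits (degrees/s): [159.86, 159.86, 180, 180, 180, 180].

## Interface

Orientations are given as a 3x3 rotation matrix whose columns are the frame's x, y, z axes.
In Python, from station import sensors, camera, workorder, bot gives the robot as it stands. The module is installed in compiled form; this text tells all that it offers.
- The arm moves only by the tool jog_arm, never from a script. Its argument "motion" is a list of rows, each an object with "rot": the turn, a rotation vector about the tool's x, y, z in degrees, a list of three; "xyz": the shift along the tool's x, y, z in mm, a list of three; "fingers": the opening, from 0 (shut) to 1 (fully open). A call has 1 to 12 rows; each row is the pose to reach, as a shift and turn from the pose commanded when the call began, along the tool's axes at that moment; what a row does not reach only later rows make up. A row lasts 1/12 s, in which the tool goes at most 41.7 mm and 7.16 degrees, less where a joint would pass 70% of its speed; a pose out of reach is approached as far as the arm can. A call with a gripper value outside its range is refused whole. The fingers move at their own pace and stop on an object; "newtons" is the grip in N (left out, the last holds). Time passes only in rows, so rows that repeat a pose let the fingers close. It gives the time, the measured TCP pose, the force and the opening at its end, in the units of the state.
- sensors.get_obs(): the state, without advancing time (a new reading comes with each control period).
- camera(name): name is "side" or "top" or "wrist"; returns a dict with "img" (400x640x3 uint8, red, green, blue), "z_map" (400x640 float32, mm along the optical axis (not along the pixel's ray), 0 where there is no reading), "intrinsics" (3x3 intrinsics, pixels), "R" (3x3) and "t" (3): a world point X has camera coordinates R X + t. Camera axes: x right, y down, z forward; pixel columns grow to the right and rows downward; lengths in mm; the calibration is good to about 2 mm. A picture is of the moment at which its call begins.
- workorder.sign_off(): hands the job in, once; it reports no verdict.
The state is a dict: "time_s": time; "joint_positions": joint angles; "joint_vel": joint speeds; "joint_torque": joint torques, N m; "eef_pos": TCP position; "tcp_rot": TCP orientation; "contact_force": force on the tool from outside, world axes, zero at the start; "wrist_torque": the same for the moment, N m; "width": finger opening in mm.
Only numpy, scipy, OpenCV 4.12 (cv2) and the standard library are available. Lean on these libraries where they do the work, as an engineer would, in place of code of your own. Each camera call takes 0.05 s, during which the arm holds its last target.

## Task

One of the two drive couplings screwed onto the kitchen machine's motor base is worn out, most of its steel teeth sheared off: unscrew that one, without wrenching it off by pulling. The two spindles run opposite ways, so one has a left-hand thread and the other a right-hand thread and nothing shows which: try it one way, and if it binds, the other. When it is loose, lift it well clear and finish still holding it, upright and still, above the machine; leave the good coupling screwed on and the things beside the machine where they are.

Things in the scene. Friction and masses are not known exactly. Their poses are not given: they have to be found in the camera images.
- machine: Fixed motor base of a kitchen machine: cream-grey box 176 (its x) by 306 (its y) by 95 mm high, dark control strip with dial on its front (-x). Origin: centre of its underside, on the worktop; z up. On its top (two round outlets 132 mm wide) stand two locked spindles at y = +78 and -78 mm (x = 0), one left-hand, the other right-hand, changing from run to run. Round each spindle, 60 mm off, are four 6 mm high blocks.
- worn_center (a point): Worn coupling: black fluted round hub, 48 mm wide, 30 mm high, steel face on top with only two neighbouring teeth (12 mm high, within 20 mm of the axis), the other four 3 mm stubs; 42 mm high in all, about 90 g. On either spindle; its underside sits 6 mm above the machine's top, on a flange 44 mm wide. Point: on its axis, 21 mm above its underside; z = axis, up; x, y turn with it, x along the machine's x at first.
- outlet_left (a point): Top face of the outlet, at the foot of the spindle on its +y side (left, seen from the robot), 95 mm above the worktop. The thread, same on both but mirrored: the way that loosens (counter-clockwise from above if right-hand, clockwise if left-hand) it turns easily, gaining up to 3 mm of play; turned 75 to 130 degrees from tight it lifts straight off; near 140 it stops again. The other way it binds within 15 degrees.
- outlet_right (a point): The same point at the foot of the spindle on the machine's -y side (right, seen from the robot). The spindle stands 27 mm above this point, inside the coupling.
- good_center (a point): Good coupling: same hub and size, all six steel teeth standing, screwed on the other spindle. Point and axes as on the worn one. It stays as it is.
- spare_center (a point): New spare coupling: same hub and size, all six teeth, standing loose on the worktop at the machine's +y side. Point on its axis, 21 mm above its underside. A bystander.
- mug_center (a point): Speckled white mug, 90 mm wide, 107 mm high, on the worktop at the machine's -y side; point on its axis, 53 mm up. A bystander.
- teaspoon: Steel teaspoon, 130 mm long, lying on the worktop at the machine's +y side, beyond the spare. A bystander.
Mind the look-alikes: they are no part of the job. What is shaped like the part that bears worn_center but blue or red is not meant.

How it is judged:
By the outcome, as a careful person would: the job done as asked, in the order asked, and still so for the second after the job is handed in, while the arm keeps its last pose, push and grip.
It also fails if it takes over 48 s, if anything falls off the work surface, if the arm or the gripper's body presses on something with over 40 N, if the wrist force passes 120 N, or if a joint passes its speed limit or range.

## Working session

There is one attempt and no reset: what is moved stays moved. The work goes in short steps, Python scripts to look and compute and a tool call to move; the robot and the scene stay as the last step left them, time stands still between calls to the robot, and variables do not carry over. Pictures are saved under pics/ and viewed, and the job is handed in when it is done.

Besides the shell and the picture viewer there is one more tool, called as name([rows], argument=value, ...), one row to a line, values as JSON. jog_arm: Moves the arm, as the interface text tells. Its arguments: {"type":"object","properties":{"motion":{"type":"array","items":{"type":"object","properties":{"rot":{"type":"array","items":{"type":"number"}},"xyz":{"type":"array","items":{"type":"number"}},"fingers":{"type":"number"}}}},"newtons":{"type":"number"}},"required":["motion"]}

```bash
mkdir -p pics; cat > h.py <<'E'
import numpy as np, cv2, pickle
from station import sensors, camera, workorder, bot
def snap(n,tag):
    c=camera(n); pickle.dump(c,open(f'pics/{tag}.pkl','wb')); cv2.imwrite(f'pics/{tag}.png',c['img'][:,:,::-1]); return c
def ray(c,u,v,z):
    K,R,t=[np.array(c[k],float) for k in('intrinsics','R','t')]
    o=-R.T@t; d=R.T@np.linalg.solve(K,[u,v,1.]); return o+d*(z-o[2])/d[2]
def proj(c,X):
    p=c['intrinsics']@(np.array(c['R'])@np.array(X,float)+c['t']); return p[:2]/p[2]
E
python3 - <<'E'
from h import *
for n in('top','side','wrist'): 
    c=snap(n,n+'0'); print(n,np.round(-np.array(c['R']).T@c['t']),np.round(c['R'],2).tolist())
o=sensors.get_obs()
for k,v in o.items(): print(k,np.round(v,3).tolist())
E
```

```text
top [ 303. -222. 1363.] [[0.03, -1.0, 0.0], [-1.0, -0.03, -0.07], [0.07, -0.0, -1.0]]
side [286. 499. 699.] [[-0.99, -0.16, -0.02], [-0.09, 0.65, -0.76], [0.14, -0.75, -0.65]]
wrist [ 189. -599.  374.] [[-0.41, 0.91, 0.0], [0.87, 0.4, 0.29], [0.27, 0.12, -0.96]]
time_s 0.15
joint_positions [-50.729, 22.08, 0.397, -0.019, -68.412, -14.815]
joint_vel [-0.082, -0.121, 0.238, 0.11, 0.045, -0.02]
joint_torque [0.001, -39.268, 18.858, 4.189, -0.003, -0.0]
eef_pos [258.565, -568.542, 244.475]
tcp_rot [[-0.001, -0.414, 0.91], [0.001, 0.91, 0.414], [-1.0, 0.002, -0.0]]
contact_force [0.103, -0.381, -0.334]
wrist_torque [-0.037, 0.01, -0.016]
width 85.353
```

View pics/top0.png

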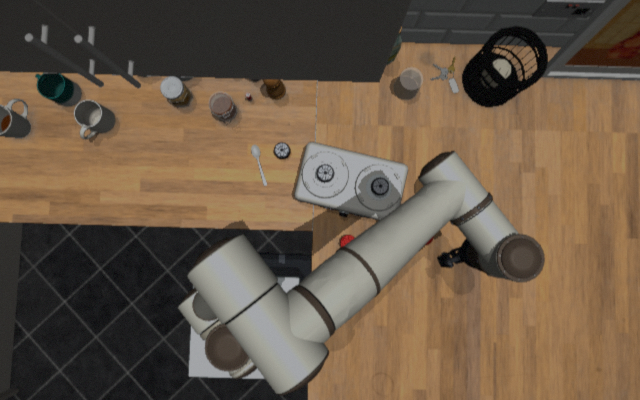

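View pics/side0.png

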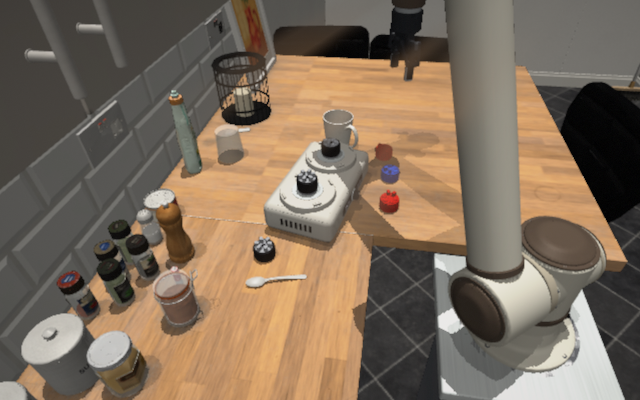

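View pics/wrist0.png

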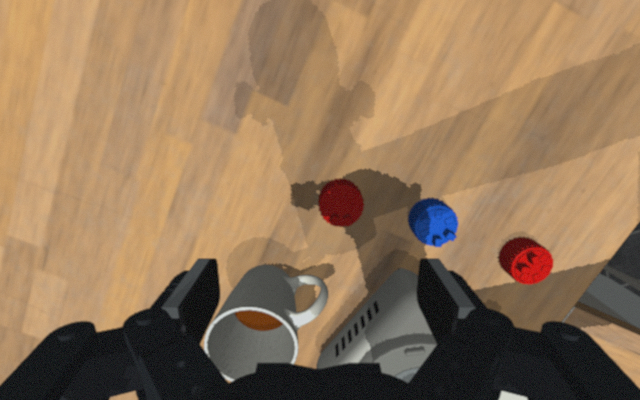

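The top view shows the machine near (350,180), with couplings at about (325,173) and (380,186), a loose spare at (282,150) and the spoon at (260,165). The side view shows the couplings at (307,181) and (330,148), the mug at (338,125), and red and blue look-alikes at about (388,175) and (388,202). Next I'll enlarge both couplings.

```bash
python3 - <<'E'
from h import *
a=cv2.imread('pics/top0.png')[135:225,270:420]; b=cv2.imread('pics/side0.png')[125:245,255:375]
a=cv2.resize(a,(750,450),interpolation=cv2.INTER_CUBIC);cv2.imwrite('pics/ctop.png',a)
cv2.imwrite('pics/cside.png',cv2.resize(b,(600,600),interpolation=cv2.INTER_CUBIC))
c=pickle.load(open('pics/top0.pkl','rb'))
for u,v in((325,173),(380,186)): print(np.round(ray(c,u,v,131)), c['z_map'][v,u])
E
```

```text
[ 452. -229.  131.] 1236.9114
[ 420. -381.  131.] 1238.1265
```

View pics/ctop.png

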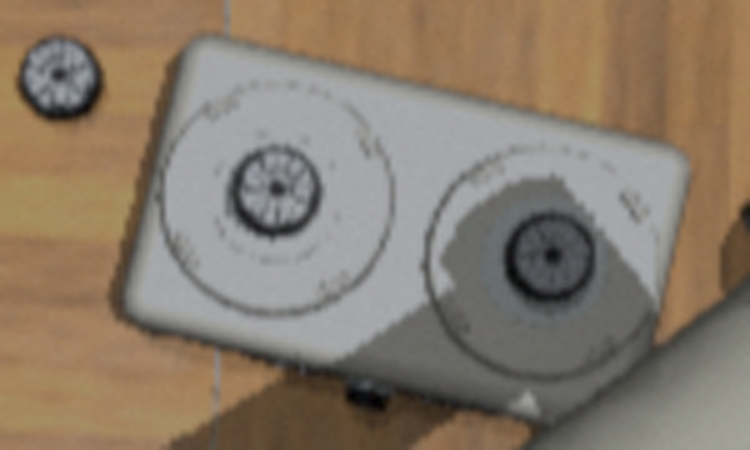

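View pics/cside.png

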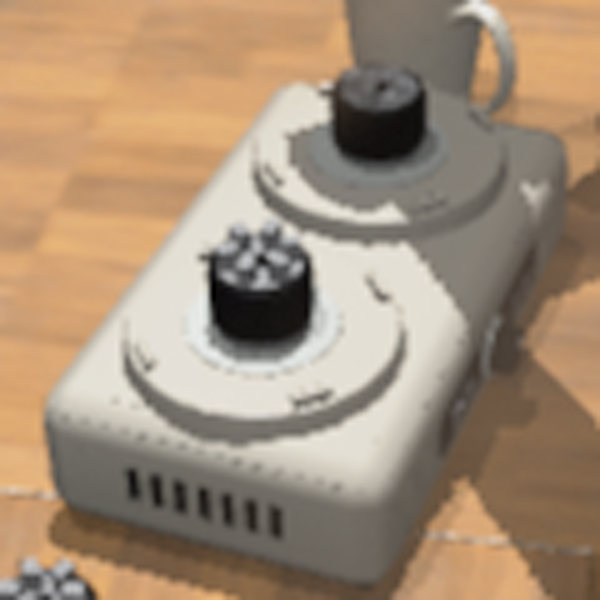

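Left coupling, top (325,173), side (307,181): all its teeth stand, so it fits the good one. Right coupling, top (380,186), side (330,148): an almost flat face, so it fits the worn one. The loose one at top (282,150) is the spare. The measured separation is 155 mm against 156 expected. I'll move the wrist camera over the right one to confirm.

jog_arm([
  {"xyz": [0, 23, 33], "rot": [0, 0, 0], "fingers": 1},
  {"xyz": [0, 46, 66], "rot": [0, 0, 0], "fingers": 1},
  {"xyz": [0, 69, 99], "rot": [0, 0, 0], "fingers": 1},
  {"xyz": [0, 92, 132], "rot": [0, 0, 0], "fingers": 1},
  {"xyz": [0, 104, 150], "rot": [0, 0, 0], "fingers": 1},
  {"xyz": [0, 104, 150], "rot": [0, 0, 0], "fingers": 1},
  {"xyz": [0, 104, 150], "rot": [0, 0, 0], "fingers": 1},
  {"xyz": [0, 104, 150], "rot": [0, 0, 0], "fingers": 1},
])

```text
time_s: 0.82
eef_pos: [352.2, -412.2, 245.2]
tcp_rot: [[-0.0, -0.414, 0.91], [0.0, 0.91, 0.414], [-1.0, 0.0, -0.0]]
contact_force: [-0.4, -0.5, 0.6]
width: 85.0
```

```bash
python3 - <<'E'
from h import *
c=snap('wrist','wrist1')
o=sensors.get_obs()
for k in('time_s','joint_positions','eef_pos','tcp_rot','contact_force','wrist_torque'): print(k,np.round(o[k],3).tolist())
p=proj(c,[420,-381,131]);print(p)
E
```

```text
time_s 0.867
joint_positions [-32.399, 14.014, -11.229, 0.003, -64.779, -33.191]
eef_pos [351.911, -412.6, 245.11]
tcp_rot [[-0.0, -0.413, 0.911], [0.0, 0.911, 0.413], [-1.0, 0.0, -0.0]]
contact_force [0.782, -0.399, 0.142]
wrist_torque [-0.061, 0.027, -0.011]
[317.44594802 288.02353098]
```

View pics/wrist1.png

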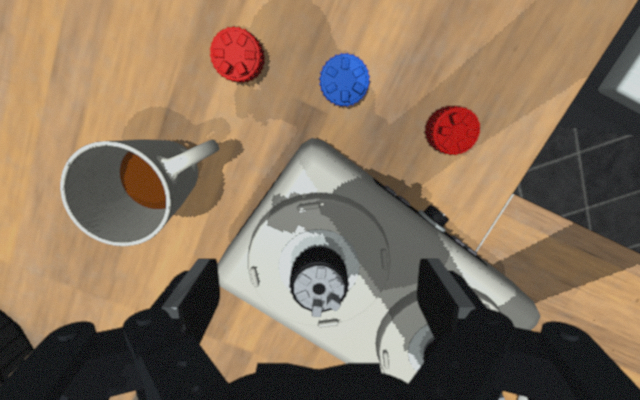

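```bash
python3 - <<'E'
from h import *
c=pickle.load(open('pics/wrist1.pkl','rb'))
im=c['img'][:,:,::-1]
cv2.imwrite('pics/cw1.png',cv2.resize(im[230:330,270:370],(600,600),interpolation=cv2.INTER_CUBIC))
hsv=cv2.cvtColor(im.copy(),cv2.COLOR_BGR2HSV)
t=pickle.load(open('pics/top0.pkl','rb')); g=cv2.cvtColor(t['img'],cv2.COLOR_RGB2GRAY)
for (u,v) in((325,173),(380,186)):
    m=np.zeros_like(g); m[v-14:v+15,u-14:u+15]=(g[v-14:v+15,u-14:u+15]<75)*255
    n,l,s,cc=cv2.connectedComponentsWithStats(m); i=1+np.argmax(s[1:,4])
    x,y,w,h,a=s[i]; print(x+w/2-.5,y+h/2-.5,w,h,a,np.round(ray(t,x+w/2-.5,y+h/2-.5,128),1))
E
```

```text
324.5 173.5 18 16 52 [ 450.9 -227.3  128. ]
379.5 186.0 18 19 174 [ 420.6 -380.1  128. ]
```

View pics/cw1.png

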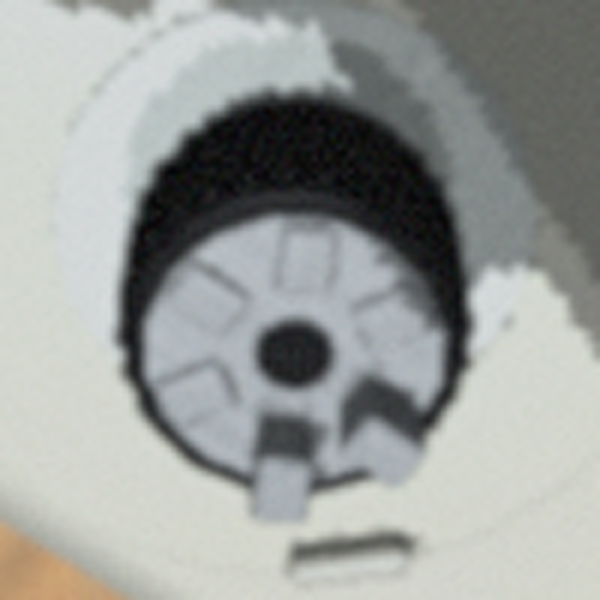

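The crop confirms it: the right coupling has two neighbouring tall teeth and four stubs. Its centre hole is at wrist pixel (319,289). I'll cast rays to find the axis.

```bash
python3 - <<'E'
from h import *
c=pickle.load(open('pics/wrist1.pkl','rb'))
im=c['img']; g=cv2.cvtColor(im,cv2.COLOR_RGB2GRAY)
m=np.zeros_like(g); m[280:298,308:332]=(g[280:298,308:332]<70)*255
n,l,s,cc=cv2.connectedComponentsWithStats(m)
for i in range(1,n):
    if s[i,4]>30: print(s[i],cc[i],np.round(ray(c,*cc[i],131),1),np.round(ray(c,*cc[i],126),1))
print('z hub top',[ (R.T@(np.linalg.solve(c['intrinsics'],[u,v,1])*c['z_map'][v,u]-c['t'])).round(1).tolist() for R in [np.array(c['R'])] for u,v in((300,284),(335,275),(319,270),(319,289))])
o=sensors.get_obs()
for X in ([420.3,-380.8,115],):
    print(np.array(o['tcp_rot']).T@(np.array(X)-o['eef_pos']))
E
```

```text
[313 284  12  10  90] [318.58888889 288.56666667] [ 420.1 -379.9  131. ] [ 422.9 -378.6  126. ]
z hub top [[421.7, -395.7, 132.4], [401.9, -373.9, 133.8], [403.1, -387.3, 133.8], [419.2, -380.0, 132.9]]
[130.09155886   0.65357787  75.45051905]
```

The axis measures about (420.2, -380.2). Top and wrist views agree within 0.5 mm, and the hub top depth of 132–133 mm against 131 expected is fine. Next I'll centre the tool above it, turning 35° so joint 6 has range both ways.

jog_arm([
  {"xyz": [0, 0, 25], "rot": [-7, 0, 0], "fingers": 1},
  {"xyz": [0, 0, 50], "rot": [-14, 0, 0], "fingers": 1},
  {"xyz": [0, 0.5, 75], "rot": [-21, 0, 0], "fingers": 1},
  {"xyz": [10, 0.5, 75.5], "rot": [-28, 0, 0], "fingers": 1},
  {"xyz": [30, 0.5, 75.5], "rot": [-35, 0, 0], "fingers": 1},
  {"xyz": [50, 0.5, 75.5], "rot": [-35, 0, 0], "fingers": 1},
  {"xyz": [50, 0.5, 75.5], "rot": [-35, 0, 0], "fingers": 1},
  {"xyz": [50, 0.5, 75.5], "rot": [-35, 0, 0], "fingers": 1},
])

```text
time_s: 1.53
eef_pos: [419.8, -381.2, 194.4]
tcp_rot: [[-0.003, -0.86, 0.51], [0.001, 0.51, 0.86], [-1.0, 0.003, -0.001]]
contact_force: [0.5, -0.5, 0.9]
width: 85.7
```

```bash
python3 - <<'E'
from h import *
c=snap('wrist','wrist2')
o=sensors.get_obs()
for k in('time_s','joint_positions','eef_pos','tcp_rot','contact_force','wrist_torque'): print(k,np.round(o[k],3).tolist())
print(bot.tcp_to_tips)
print(np.array(o['tcp_rot']).T@(np.array([420.2,-380.2,116])-o['eef_pos']))
print(proj(c,[420.2,-380.2,131]))
E
```

```text
time_s 1.583
joint_positions [-25.852, 18.845, -11.953, 0.048, -59.203, -4.805]
eef_pos [420.554, -381.569, 195.67]
tcp_rot [[-0.0, -0.86, 0.51], [-0.001, 0.51, 0.86], [-1.0, -0.0, -0.001]]
contact_force [0.298, 0.436, 0.321]
wrist_torque [-0.019, -0.002, 0.029]
14.0
[79.66927322  1.00598833  1.05384968]
[315.7103388  226.21309075]
```

View pics/wrist2.png

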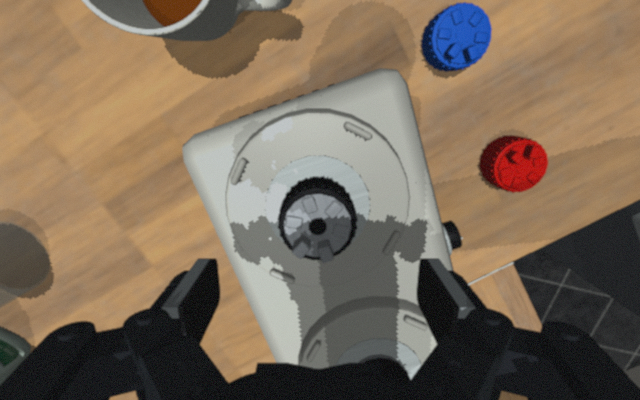

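The hole shows at (318,227), against (315.7,226.2) predicted, about 1 mm off. The jaws straddle the hub and are clear of the blocks, so I'll descend.

jog_arm([
  {"xyz": [25, 0.3, 0.5], "rot": [0, 0, 0], "fingers": 1},
  {"xyz": [50, 0.5, 1], "rot": [0, 0, 0], "fingers": 1},
  {"xyz": [66, 0.5, 1], "rot": [0, 0, 0], "fingers": 1},
  {"xyz": [78, 0.5, 1], "rot": [0, 0, 0], "fingers": 1},
  {"xyz": [78, 0.5, 1], "rot": [0, 0, 0], "fingers": 1},
  {"xyz": [78, 0.5, 1], "rot": [0, 0, 0], "fingers": 1},
  {"xyz": [78, 0.5, 1], "rot": [0, 0, 0], "fingers": 0.7},
  {"xyz": [78, 0.5, 1], "rot": [0, 0, 0], "fingers": 0.7},
  {"xyz": [78, 0.5, 1], "rot": [0, 0, 0], "fingers": 0.7},
], newtons=40)

```text
time_s: 2.33
eef_pos: [421.5, -379.8, 118.7]
tcp_rot: [[0.002, -0.861, 0.508], [-0.001, 0.508, 0.861], [-1.0, -0.003, 0.0]]
contact_force: [-0.9, 0.5, 0.4]
width: 59.8
```

```bash
python3 - <<'E'
from h import *
c=snap('wrist','wrist3');d=snap('side','side3')
o=sensors.get_obs()
for k in('time_s','joint_positions','eef_pos','contact_force','wrist_torque','width'): print(k,np.round(o[k],3).tolist())
im=d['img'][90:210,270:390,::-1];cv2.imwrite('pics/cs3.png',cv2.resize(im,(600,600),interpolation=cv2.INTER_CUBIC))
E
```

```text
time_s 2.433
joint_positions [-25.649, 23.498, -17.516, 0.008, -48.897, -4.901]
eef_pos [421.181, -379.536, 118.173]
contact_force [0.27, -0.864, 0.653]
wrist_torque [0.007, -0.043, 0.06]
width 59.505
```

View pics/wrist3.png

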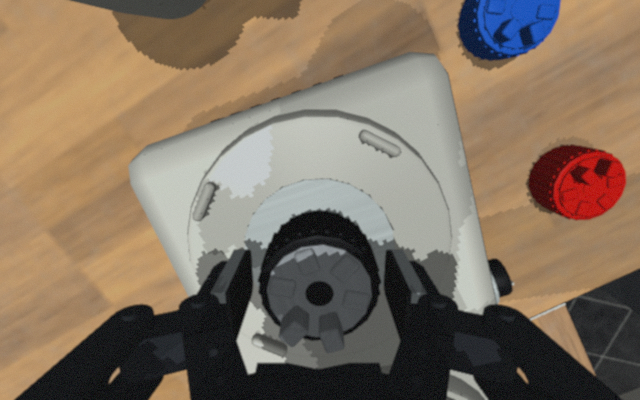

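View pics/cs3.png

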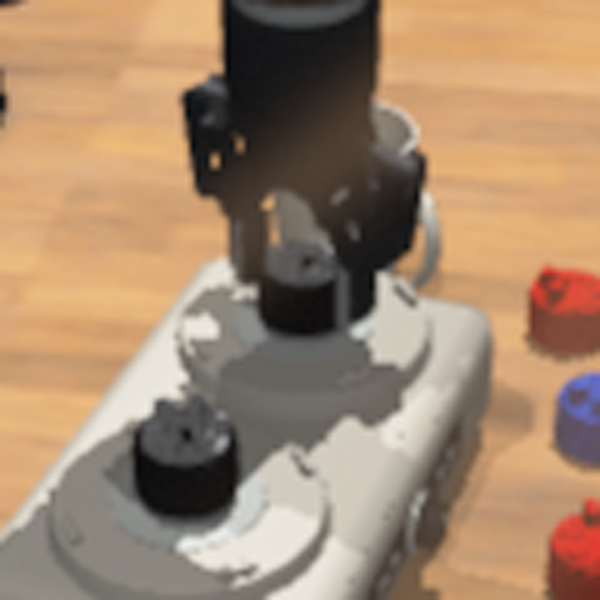

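The hub sits midway between the pads (hub at u≈319, pads at about 247 and 390), with room above the flange. I'll drop 2 mm and grip.

jog_arm([
  {"xyz": [2, 0, 0], "rot": [0, 0, 0], "fingers": 0.6},
  {"xyz": [2, 0, 0], "rot": [0, 0, 0], "fingers": 0.5},
  {"xyz": [2, 0, 0], "rot": [0, 0, 0], "fingers": 0.4},
  {"xyz": [2, 0, 0], "rot": [0, 0, 0], "fingers": 0.4},
  {"xyz": [2, 0, 0], "rot": [0, 0, 0], "fingers": 0.4},
  {"xyz": [2, 0, 0], "rot": [0, 0, 0], "fingers": 0.4},
], newtons=70)

```text
time_s: 2.93
eef_pos: [421.1, -379.5, 116.0]
tcp_rot: [[0.001, -0.861, 0.508], [-0.001, 0.508, 0.861], [-1.0, -0.001, -0.0]]
contact_force: [-0.2, 2.0, 5.9]
width: 46.3
```

```bash
cat > st.py <<'E'
from h import *
o=sensors.get_obs()
for k in('time_s','joint_positions','eef_pos','tcp_rot','contact_force','wrist_torque','width'): print(k,np.round(o[k],3).tolist())
R=np.array(o['tcp_rot']); print('jaw yaw',np.degrees(np.arctan2(R[1,1],R[0,1])))
E
python3 st.py
```

```text
time_s 2.933
joint_positions [-25.642, 23.656, -17.639, 0.025, -48.646, -4.899]
eef_pos [421.147, -379.52, 116.022]
tcp_rot [[0.001, -0.861, 0.508], [-0.001, 0.508, 0.861], [-1.0, -0.001, -0.0]]
contact_force [-0.169, 1.96, 5.865]
wrist_torque [0.299, 0.182, -0.054]
width 46.337
jaw yaw 149.4757230990752
```

It's gripped at 46.3 mm width on the fluted hub. I'll try 10° counter-clockwise, seen from above, gently.

jog_arm([
  {"xyz": [0, 0, 0], "rot": [-2, 0, 0], "fingers": 0.4},
  {"xyz": [0, 0, 0], "rot": [-4, 0, 0], "fingers": 0.4},
  {"xyz": [0, 0, 0], "rot": [-6, 0, 0], "fingers": 0.4},
  {"xyz": [0, 0, 0], "rot": [-8, 0, 0], "fingers": 0.4},
  {"xyz": [0, 0, 0], "rot": [-10, 0, 0], "fingers": 0.4},
  {"xyz": [0, 0, 0], "rot": [-10, 0, 0], "fingers": 0.4},
])

```text
time_s: 3.43
eef_pos: [421.4, -379.7, 116.0]
tcp_rot: [[0.001, -0.937, 0.35], [-0.001, 0.35, 0.937], [-1.0, -0.002, -0.001]]
contact_force: [0.1, 0.9, 4.8]
width: 46.5
```

```bash
python3 st.py
```

```text
time_s 3.433
joint_positions [-25.647, 23.668, -17.623, 0.038, -48.612, 5.14]
eef_pos [421.402, -379.747, 116.03]
tcp_rot [[0.001, -0.937, 0.35], [-0.001, 0.35, 0.937], [-1.0, -0.002, -0.001]]
contact_force [0.064, 0.88, 4.809]
wrist_torque [0.126, 0.059, 0.056]
width 46.521
jaw yaw 159.5184187333975
```

There's no resisting torque yet, so I'll go on in the same direction to 22° in all.

jog_arm([
  {"xyz": [0, 0, 0], "rot": [-2, 0, 0], "fingers": 0.4},
  {"xyz": [0, 0, 0], "rot": [-4, 0, 0], "fingers": 0.4},
  {"xyz": [0, 0, 0], "rot": [-6, 0, 0], "fingers": 0.4},
  {"xyz": [0, 0, 0], "rot": [-8, 0, 0], "fingers": 0.4},
  {"xyz": [0, 0, 0], "rot": [-10, 0, 0], "fingers": 0.4},
  {"xyz": [0, 0, 0], "rot": [-12, 0, 0], "fingers": 0.4},
])

```text
time_s: 3.93
eef_pos: [421.4, -379.7, 116.0]
tcp_rot: [[0.001, -0.989, 0.148], [-0.001, 0.148, 0.989], [-1.0, -0.002, -0.001]]
contact_force: [-0.1, 0.6, 4.7]
width: 46.7
```

```bash
python3 st.py; python3 -c "
from h import *
c=snap('wrist','wrist4')
cv2.imwrite('pics/cw4.png',cv2.resize(c['img'][200:380,220:420,::-1],(600,540)))"
```

```text
time_s 3.933
joint_positions [-25.648, 23.666, -17.621, 0.031, -48.611, 17.139]
eef_pos [421.423, -379.736, 116.038]
tcp_rot [[0.001, -0.989, 0.148], [-0.001, 0.148, 0.989], [-1.0, -0.002, -0.001]]
contact_force [-0.079, 0.628, 4.682]
wrist_torque [0.077, 0.049, -0.098]
width 46.652
jaw yaw 171.51195990561038
```

View pics/cw4.png

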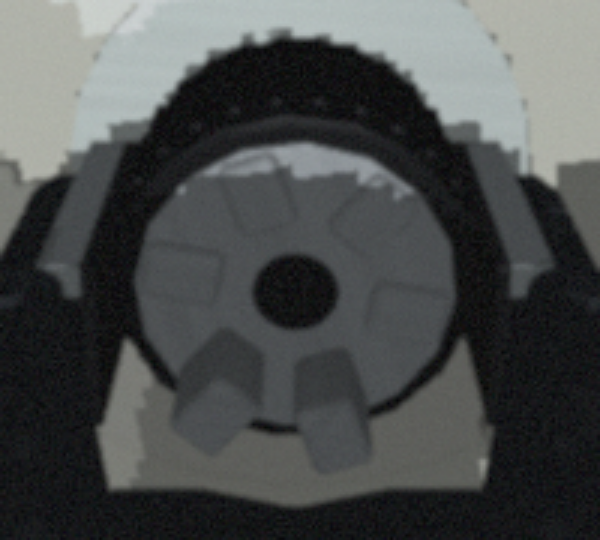

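The teeth are in the same place relative to the jaws, left one at (292,331), so the coupling turned with the grip. At 22° there is no binding, so counter-clockwise loosens. I'll carry on to about 100°.

jog_arm([
  {"xyz": [0, 0, 0], "rot": [-6, 0, 0], "fingers": 0.4},
  {"xyz": [0, 0, 0], "rot": [-12, 0, 0], "fingers": 0.4},
  {"xyz": [0, 0, 0], "rot": [-18, 0, 0], "fingers": 0.4},
  {"xyz": [0, 0, 0], "rot": [-24, 0, 0], "fingers": 0.4},
  {"xyz": [0, 0, 0], "rot": [-30, 0, 0], "fingers": 0.4},
  {"xyz": [0, 0, 0], "rot": [-36, 0, 0], "fingers": 0.4},
  {"xyz": [0, 0, 0], "rot": [-40, 0, 0], "fingers": 0.4},
  {"xyz": [0, 0, 0], "rot": [-40, 0, 0], "fingers": 0.4},
])

```text
time_s: 4.65
eef_pos: [421.2, -379.6, 116.0]
tcp_rot: [[0.001, -0.852, -0.524], [-0.001, -0.524, 0.852], [-1.0, -0.0, -0.001]]
contact_force: [-0.7, -0.4, 6.4]
width: 46.6
```

```bash
python3 st.py
```

```text
time_s 4.65
joint_positions [-25.646, 23.661, -17.633, 0.03, -48.631, 57.199]
eef_pos [421.235, -379.629, 116.019]
tcp_rot [[0.001, -0.852, -0.524], [-0.001, -0.524, 0.852], [-1.0, -0.0, -0.001]]
contact_force [-0.654, -0.403, 6.414]
wrist_torque [0.069, 0.169, 0.092]
width 46.608
jaw yaw -148.42826663984422
```

jog_arm([
  {"xyz": [0, 0, 0], "rot": [-6, 0, 0], "fingers": 0.4},
  {"xyz": [0, 0, 0], "rot": [-12, 0, 0], "fingers": 0.4},
  {"xyz": [0, 0, 0], "rot": [-18, 0, 0], "fingers": 0.4},
  {"xyz": [0, 0, 0], "rot": [-24, 0, 0], "fingers": 0.4},
  {"xyz": [0, 0, 0], "rot": [-30, 0, 0], "fingers": 0.4},
  {"xyz": [0, 0, 0], "rot": [-36, 0, 0], "fingers": 0.4},
  {"xyz": [0, 0, 0], "rot": [-40, 0, 0], "fingers": 0.4},
  {"xyz": [0, 0, 0], "rot": [-40, 0, 0], "fingers": 0.4},
])

```text
time_s: 5.32
eef_pos: [420.5, -379.5, 116.0]
tcp_rot: [[-0.0, -0.316, -0.949], [-0.0, -0.949, 0.316], [-1.0, 0.0, 0.0]]
contact_force: [-1.1, 0.0, 6.9]
width: 46.6
```

```bash
python3 st.py; python3 -c "
from h import *
c=snap('wrist','wrist5')
cv2.imwrite('pics/cw5.png',cv2.resize(c['img'][200:380,220:420,::-1],(600,540)))"
```

```text
time_s 5.317
joint_positions [-25.66, 23.642, -17.665, 0.039, -48.707, 97.199]
eef_pos [420.536, -379.472, 116.036]
tcp_rot [[-0.0, -0.316, -0.949], [-0.0, -0.949, 0.316], [-1.0, 0.0, 0.0]]
contact_force [-1.085, 0.02, 6.878]
wrist_torque [0.241, 0.518, 0.124]
width 46.558
jaw yaw -108.43485536494084
```

View pics/cw5.png

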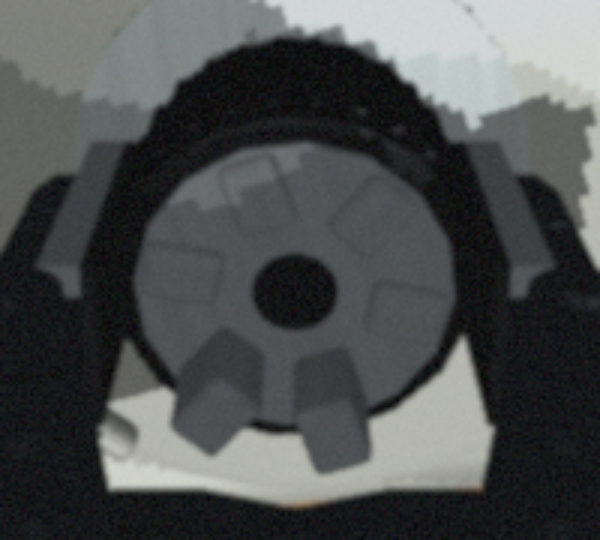

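It has turned 102° with the teeth fixed in the jaws, so there was no slip. I'll test it with a gentle 5 mm lift.

jog_arm([
  {"xyz": [-1, 0, 0], "rot": [0, 0, 0], "fingers": 0.4},
  {"xyz": [-2, 0, 0], "rot": [0, 0, 0], "fingers": 0.4},
  {"xyz": [-3, 0, 0], "rot": [0, 0, 0], "fingers": 0.4},
  {"xyz": [-4, 0, 0], "rot": [0, 0, 0], "fingers": 0.4},
  {"xyz": [-5, 0, 0], "rot": [0, 0, 0], "fingers": 0.4},
])

```text
time_s: 5.78
eef_pos: [420.3, -379.0, 119.7]
tcp_rot: [[-0.001, -0.318, -0.948], [0.001, -0.948, 0.318], [-1.0, -0.0, 0.002]]
contact_force: [-1.2, -1.0, -2.0]
width: 46.4
```

```bash
python3 st.py
```

```text
time_s 5.783
joint_positions [-25.65, 23.385, -17.42, -0.017, -49.294, 97.093]
eef_pos [420.321, -379.028, 119.724]
tcp_rot [[-0.001, -0.318, -0.948], [0.001, -0.948, 0.318], [-1.0, -0.0, 0.002]]
contact_force [-1.159, -0.983, -2.001]
wrist_torque [-0.082, 0.284, 0.014]
width 46.382
jaw yaw -108.56794928232702
```

Only -2 N, so it's free. I'll lift straight up, slowly while it is still over the spindle.

jog_arm([
  {"xyz": [-3, 0, 0], "rot": [0, 0, 0], "fingers": 0.4},
  {"xyz": [-6, 0, 0], "rot": [0, 0, 0], "fingers": 0.4},
  {"xyz": [-9, 0, 0], "rot": [0, 0, 0], "fingers": 0.4},
  {"xyz": [-13, 0, 0], "rot": [0, 0, 0], "fingers": 0.4},
  {"xyz": [-17, 0, 0], "rot": [0, 0, 0], "fingers": 0.4},
  {"xyz": [-21, 0, 0], "rot": [0, 0, 0], "fingers": 0.4},
  {"xyz": [-25, 0, 0], "rot": [0, 0, 0], "fingers": 0.4},
])

```text
time_s: 6.37
eef_pos: [421.2, -379.4, 146.1]
tcp_rot: [[0.001, -0.318, -0.948], [-0.0, -0.948, 0.318], [-1.0, 0.0, -0.001]]
contact_force: [-0.7, 0.6, -1.2]
width: 46.7
```

jog_arm([
  {"xyz": [-8, 0, 0], "rot": [0, 0, 0], "fingers": 0.4},
  {"xyz": [-18, 0, 0], "rot": [0, 0, 0], "fingers": 0.4},
  {"xyz": [-30, 0, 0], "rot": [0, 0, 0], "fingers": 0.4},
  {"xyz": [-45, 0, 0], "rot": [0, 0, 0], "fingers": 0.4},
  {"xyz": [-60, 0, 0], "rot": [0, 0, 0], "fingers": 0.4},
  {"xyz": [-75, 0, 0], "rot": [0, 0, 0], "fingers": 0.4},
  {"xyz": [-88, 0, 0], "rot": [0, 0, 0], "fingers": 0.4},
  {"xyz": [-96, 0, 0], "rot": [0, 0, 0], "fingers": 0.4},
  {"xyz": [-100, 0, 0], "rot": [0, 0, 0], "fingers": 0.4},
  {"xyz": [-100, 0, 0], "rot": [0, 0, 0], "fingers": 0.4},
  {"xyz": [-100, 0, 0], "rot": [0, 0, 0], "fingers": 0.4},
  {"xyz": [-100, 0, 0], "rot": [0, 0, 0], "fingers": 0.4},
])

```text
time_s: 7.37
eef_pos: [420.4, -379.0, 244.4]
tcp_rot: [[-0.001, -0.318, -0.948], [0.001, -0.948, 0.318], [-1.0, -0.001, 0.002]]
contact_force: [-0.7, -0.4, -1.0]
width: 46.6
```

```bash
python3 st.py; python3 -c "
from h import *
for n in('wrist','side','top'): snap(n,n+'6')
c=cv2.imread('pics/side6.png')[60:300,220:460];cv2.imwrite('pics/cs6.png',cv2.resize(c,(600,600)))"
```

```text
time_s 7.367
joint_positions [-25.649, 16.401, -8.018, -0.022, -65.685, 97.101]
eef_pos [420.398, -379.022, 244.381]
tcp_rot [[-0.001, -0.318, -0.948], [0.001, -0.948, 0.318], [-1.0, -0.001, 0.002]]
contact_force [-0.707, -0.386, -1.029]
wrist_torque [-0.011, -0.002, -0.004]
width 46.648
jaw yaw -108.55720045273011
```

View pics/cs6.png

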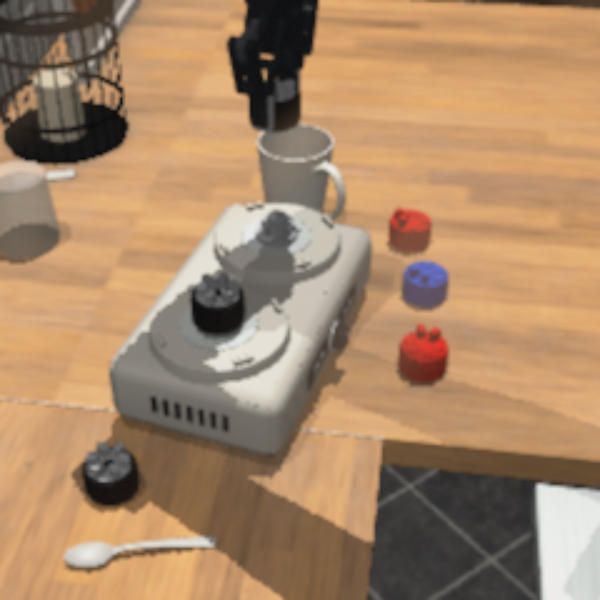

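View pics/wrist6.png

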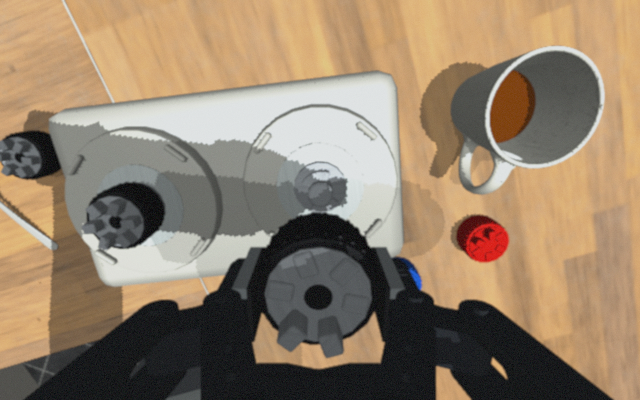

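View pics/top6.png

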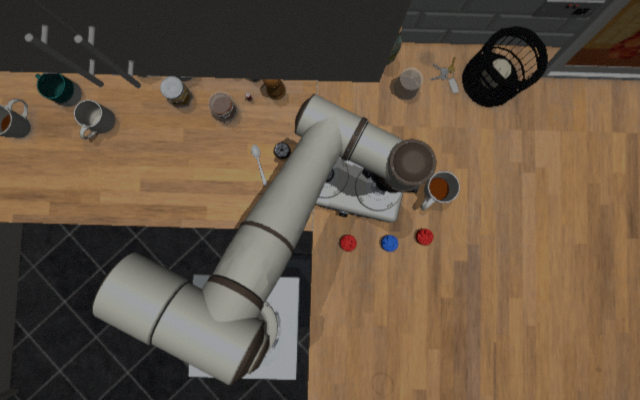

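The worn coupling is held at wrist pixel (318,295), the right spindle is bare at (320,185), and the good coupling, spare, spoon, mug and look-alikes stand as before. I'll hold half a second to settle, check, and hand in.

jog_arm([
  {"xyz": [0, 0, 0], "rot": [0, 0, 0], "fingers": 0.4},
  {"xyz": [0, 0, 0], "rot": [0, 0, 0], "fingers": 0.4},
  {"xyz": [0, 0, 0], "rot": [0, 0, 0], "fingers": 0.4},
  {"xyz": [0, 0, 0], "rot": [0, 0, 0], "fingers": 0.4},
  {"xyz": [0, 0, 0], "rot": [0, 0, 0], "fingers": 0.4},
  {"xyz": [0, 0, 0], "rot": [0, 0, 0], "fingers": 0.4},
])

```text
time_s: 8.02
eef_pos: [420.8, -379.3, 245.3]
tcp_rot: [[0.0, -0.318, -0.948], [-0.0, -0.948, 0.318], [-1.0, -0.0, -0.0]]
contact_force: [0.4, -1.1, -1.0]
width: 46.5
```

```bash
python3 st.py; python3 -c "
from h import *
print(np.round(sensors.get_obs()['joint_vel'],2)); print(workorder.sign_off())"
```

```text
time_s 8.017
joint_positions [-25.646, 16.36, -7.944, -0.001, -65.694, 97.102]
eef_pos [420.832, -379.305, 245.322]
tcp_rot [[0.0, -0.318, -0.948], [-0.0, -0.948, 0.318], [-1.0, -0.0, -0.0]]
contact_force [0.447, -1.073, -0.976]
wrist_torque [0.028, 0.026, -0.05]
width 46.467
jaw yaw -108.54453413744892
[ 0.02 -0.04 -0.1  -0.01  0.08  0.04]
the job is handed in; nothing more can be done
None
```

The worn coupling is off and the job is handed in, at about 8 s of the 48 s allowed. It was the one on the right (-y) spindle. It turned freely counter-clockwise from above, so that spindle has a right-hand thread. I turned it 102° and lifted it straight off.

**Forces:** the readings I took showed at most about 7 N while gripping and turning, and about 2 N during the test lift, so it was not pulled off the thread.

**Last checks:**
- **Worn coupling:** it hangs upright and still above the machine, about 129 mm up from its seat. The wrist force of about 1 N matches its 90 g.
- **Grip:** the width reads 46.5 mm against the nominal 48 mm hub, which I put down to the flutes. The teeth stayed in the same place between the jaws, so it did not slip.
- **Everything else:** the last pictures, taken just before the final half-second hold, show the right spindle bare. The good coupling, spare, spoon, mug and the red and blue look-alikes are where they were.

No check failed. The hub-top depth reading was 1–3 mm higher than expected, which made no difference.

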